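Sort the kiln props and set the tumbler on the banding wheel

ROBOT

A 6-joint arm with a two-finger parallel gripper is mounted at the origin on the work surface. World frame = base frame: x ahead of the robot, y to its left, z up, the work surface at z = 0. Lengths are in mm, angles in rad, forces in N, time in s.
With the tool pointing down it reaches from about 350 to 975 mm from the base axis. Payload 7.1 kg.
Tool frame: the origin (TCP) lies on the front face of the gripper's body, between the roots of the fingers; the fingertips stand 80 mm ahead of it and the grasp point (between the pads) lies 61 mm ahead of it (env.tips_ahead is the distance from the TCP to the fingertips, in mm); z points along the fingers, y is the line along which they close (so a half turn about z gives the same grasp; the last joint's range is limited). The gripper opens to 88 mm and grips with 3 to 60 N. Pads are 20 mm wide; open, the fingers measure 115 mm over their backs; the gripper's body (75 mm by 178 mm) begins 61 mm behind the grasp point.
Start: joints at [1.243, 0.423, 1.63, -0, 1.089, -0.019], TCP at [189.916, 595.431, 302.675] pointing down, gripper open.
Joint ranges: [-3, 3], [-0.9, 2.11], [0.09, 2.58], [-1.31, 4.45], [0.11, 2.69], [-2.54, 2.54]. Speed limits (rad/s): [2.39, 2.39, 3.01, 3.14, 3.14, 3.14].

INTERFACE

Orientations are given as a unit quaternion [x, y, z, w].
In Python, from station import env, set_gripper, viewer, workorder gives the robot as it stands. Calls block until the motion is done:
- env.reach(position, orientation): joint-space move of the TCP to a pose.
- env.move_l(position, rot=None, rate=150, f_stop=None): straight line of the TCP; rot=None keeps the orientation; rate is the mean speed in mm/s. With f_stop (N) it stops when the force on the tool has changed by that much, and returns True; else False.
- env.move_joints(angles): joint-space move.
- set_gripper(opening): finger opening in mm; the grip force is fixed at half the most; returns when the fingers have stopped.
- env.hold(seconds).
- env.ik(position, orientation): joint angles nearest the present ones, or None.
- env.read_state(): the state.
- viewer.camera(name): name is "scene" or "top"; returns the picture (420x560x3 uint8, blue, green, red); there is no depth.
- viewer.camera_params(name): a dict with "fx", "fy", "cx", "cy" (pixels), "pose" (4x4, takes a point from camera to world coordinates). Camera axes: x right, y up, looking along -z (the intrinsics and any distortion apply to the point x, -y, -z); pixel columns grow to the right and rows downward; lengths in mm; the calibration is good to about 2 mm. A picture is of the moment at which its call begins. camera_params takes no time and is no camera call.
A pose or a line that the arm cannot do raises env.IKError and nothing moves.
- workorder.sign_off(): hands the job in; it is judged then, once.
The state is a dict: "time_s": time; "qpos": joint angles; "dq": joint speeds; "tau": joint torques, N m; "tool_pos": TCP position; "orientation": TCP orientation; "force": force on the tool from outside, world axes, zero at the start; "wrist_torque": the same for the moment, N m; "width": finger opening in mm; "grip_force": force on a finger pad.
Only numpy, scipy, OpenCV 4.12 (cv2) and the standard library are available. Lean on these libraries where they do the work, as an engineer would, in place of code of your own. Each camera call takes 0.05 s, during which the arm holds its last target. There are 200 camera calls.

TASK

Clear the handful that came out of the kiln: stand the two square props in the rectangular wooden tray and the two hollow round props in the round white dish, each upright flat on the floor of its container. Stand the tumbler mouth up inside the painted ring on the banding wheel, without turning the wheel from where you found it.

Things in the scene. Friction and masses are not known exactly. Their poses are not given: they have to be found in the camera images.
- square_prop_1: square kiln prop: plain upright buff ceramic block, 32 x 32 mm and 80 mm tall, about 0.16 kg; origin at the centre of its underside, z up, x and y square to its faces; like the other one. The five things start upright in an arc before the robot, in any order and turn, 80 to 130 mm apart, with a lidded glaze jar (54 mm wide, 60 mm tall, no part of the job) among them
- square_prop_2: square kiln prop: plain upright buff ceramic block, 32 x 32 mm and 80 mm tall, about 0.16 kg; origin at the centre of its underside, z up, x and y square to its faces; like the other one. The five things start upright in an arc before the robot, in any order and turn, 80 to 130 mm apart, with a lidded glaze jar (54 mm wide, 60 mm tall, no part of the job) among them
- round_prop_1: round kiln prop: a short upright buff ceramic tube, 46 mm outside diameter, 24 mm hole right through, 45 mm tall, about 0.11 kg; origin at the centre of its underside, z up; the same as the other one; starts in the arc of things
- round_prop_2: round kiln prop: a short upright buff ceramic tube, 46 mm outside diameter, 24 mm hole right through, 45 mm tall, about 0.11 kg; origin at the centre of its underside, z up; the same as the other one; starts in the arc of things
- tumbler: unglazed buff drinking tumbler, open at the top, 56 mm diameter at the foot, 58 mm at the rim, 95 mm tall, wall 4 mm, about 0.18 kg; origin at the centre of its underside, z up; starts mouth up in the arc of things
- wood_tray: shallow rectangular tray of dark wood, fixed: 75 mm along its x, 150 mm along its y, 22 mm tall, walls and floor 5 mm thick, no divider; origin at the centre of its underside. Tray, dish and wheel stand in a row beyond the arc of things (left, middle, right), in any order. Jars up to 90 mm tall stand near them
- round_dish: shallow round white ceramic dish with a flat floor, fixed to the table: 160 mm outside diameter, 20 mm tall, wall and floor 5 mm thick; origin at the centre of its underside
- banding_wheel: potter's banding wheel (a small turntable), its dark foot fixed to the table; origin on the axis at the table. Its round grey aluminium head, 180 mm diameter, 12 mm thick, top 60 mm above the table, turns almost without friction about the upright axis; this entry is the foot and does not turn
- wheel_mark (a point): centre of the one dark ring painted on the top of the wheel's head (67 mm outside, 61 mm inside diameter, flat), 52 mm from the axis, 60 mm above the table; it goes round with the head and may start at any angle; its x axis points away from the wheel's axis

How it is judged:
By the outcome, as a careful person would: the job done as asked, in the order asked, and still so for the second after the job is handed in, with the robot touching nothing.
It also fails if it takes over 134 s, if anything falls off the work surface, if the arm or the gripper's body presses on something with over 40 N, if the wrist force passes 120 N, or if a joint passes its speed limit or range.

## Working session

There is one attempt and no reset: what is moved stays moved. The work goes in short steps, each a Python script; the robot and the scene stay as the last script left them, time stands still between calls to the robot, and variables do not carry over. Pictures are saved under pics/ and viewed, at most 14 in all, crops included, and the job is handed in when it is done.

```bash
ls; mkdir -p pics
python3 - <<'E'
from station import env, viewer
import cv2
for n in("top","scene"):
    im=viewer.camera(n); cv2.imwrite(f"pics/{n}0.png",im); p=viewer.camera_params(n); print(n,p)
s=env.read_state(); print(s["time_s"],s["orientation"],s["width"])
E
```

```text
pics
top {'fx': 386.3951315894069, 'fy': 386.3951315894069, 'cx': 283.33122842870563, 'cy': 207.030916109707, 'pose': array([[ 2.91775326e-02,  9.99309961e-01, -2.29842120e-02,
         4.75392939e+02],
       [-9.99129581e-01,  2.98426300e-02,  2.91461600e-02,
         1.63586322e+01],
       [ 2.98119574e-02,  2.21137930e-02,  9.99310876e-01,
         9.99905670e+02],
       [ 0.00000000e+00,  0.00000000e+00,  0.00000000e+00,
         1.00000000e+00]])}
scene {'fx': 421.8586801175837, 'fy': 421.8586801175837, 'cx': 280.043321026052, 'cy': 205.4870009015785, 'pose': array([[-7.16016626e-02, -6.85920634e-01,  7.24145072e-01,
         1.21198000e+03],
       [ 9.97428618e-01, -5.14654221e-02,  4.98744710e-02,
         4.41976210e+01],
       [ 3.05850301e-03,  7.25854114e-01,  6.87841880e-01,
         7.31318702e+02],
       [ 0.00000000e+00,  0.00000000e+00,  0.00000000e+00,
         1.00000000e+00]])}
0.1 [ 1.53791456e-01  9.88103086e-01 -6.82044576e-04 -1.20144638e-04] 87.64181525689823
```

View pics/top0.png

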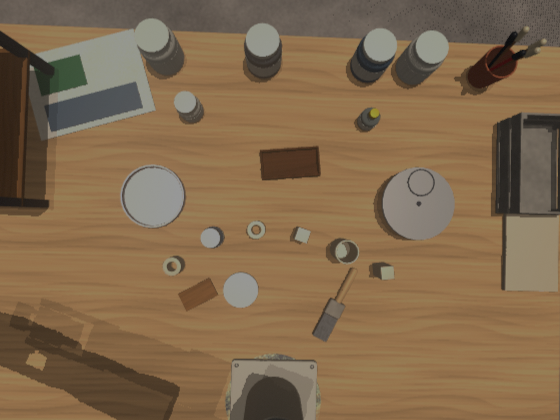

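View pics/scene0.png

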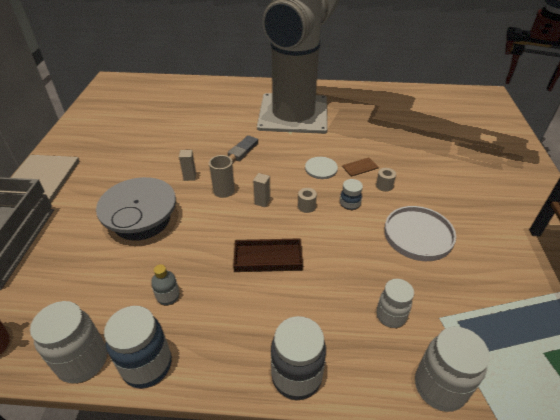

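Top view: dish (153,196), tray (290,163), wheel (418,203) with its ring at (421,182). In the arc: round props (172,266) and (256,230), jar (210,238), squares (302,236) and (387,272), tumbler (346,251). A brush lies by the tumbler, and the scene view agrees. Next I'll enlarge both views.

Run:
```python
import cv2
t=cv2.imread("pics/top0.png"); s=cv2.imread("pics/scene0.png")
cv2.imwrite("pics/tc.png",cv2.resize(t[150:290,110:460],None,fx=2.28,fy=2.28,interpolation=cv2.INTER_CUBIC))
cv2.imwrite("pics/sc.png",cv2.resize(s[140:275,90:460],None,fx=2.16,fy=2.16,interpolation=cv2.INTER_CUBIC))
h=cv2.cvtColor(t,cv2.COLOR_BGR2HSV)
for u,v in[(302,236),(387,272),(172,259),(250,230),(335,251),(153,196),(122,196),(290,163),(418,220),(421,171),(408,182),(210,236),(280,250),(320,200)]: print((u,v),h[v,u])
h=cv2.cvtColor(s,cv2.COLOR_BGR2HSV);print("scene")
for u,v in[(187,153),(261,179),(306,192),(385,174),(222,180),(112,217),(150,195),(268,245),(420,233),(320,215)]: print((u,v),h[v,u])
```

```text
(302, 236) [ 30  29 150]
(387, 272) [ 28  49 150]
(172, 259) [ 27  49 150]
(250, 230) [ 25  23 144]
(335, 251) [ 19  59 122]
(153, 196) [ 36   8 151]
(122, 196) [14 54 81]
(290, 163) [ 12 140  80]
(418, 220) [ 17  30 137]
(421, 171) [ 17  30 138]
(408, 182) [17 29 80]
(210, 236) [ 30   5 150]
(280, 250) [ 15 124 140]
(320, 200) [ 16 126 148]
scene
(187, 153) [ 17  66 175]
(261, 179) [ 18  67 172]
(306, 192) [15 65 79]
(385, 174) [19 79 87]
(222, 180) [19 65 82]
(112, 217) [25 22 70]
(150, 195) [ 15  23 133]
(268, 245) [ 10 152  47]
(420, 233) [ 21  24 181]
(320, 215) [ 15 115 171]
```

View pics/tc.png

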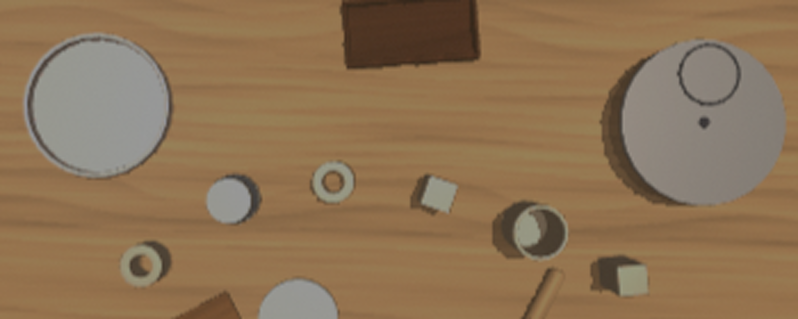

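View pics/sc.png

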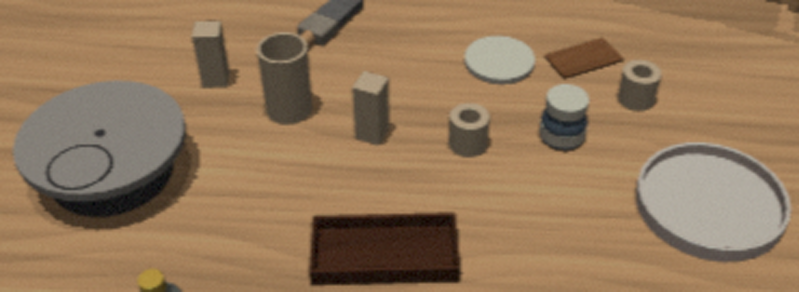

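The crops confirm the layout: tumbler mouth up, all props upright, and the ring and hub dot visible on the wheel in both views. Now I'll measure by masks and two-view rays.

```bash
cat > vis.py <<'E'
import cv2, numpy as np
from station import viewer
P={n:viewer.camera_params(n) for n in("top","scene")}
def ray(n,u,v):
    p=P[n]; d=p["pose"][:3,:3]@np.array([(u-p["cx"])/p["fx"],-(v-p["cy"])/p["fy"],-1.]); return p["pose"][:3,3],d/np.linalg.norm(d)
def plane(n,uv,z):
    o,d=ray(n,*uv); return o+d*(z-o[2])/d[2]
def tri(a,b):
    o1,d1=ray("top",*a); o2,d2=ray("scene",*b)
    s=np.linalg.lstsq(np.c_[d1,-d2],o2-o1,rcond=None)[0]; p,q=o1+s[0]*d1,o2+s[1]*d2
    return (p+q)/2,np.linalg.norm(p-q)
def project(n,p):
    c=P[n]; q=c["pose"][:3,:3].T@(np.asarray(p,float)-c["pose"][:3,3]); return np.array([c["cx"]-c["fx"]*q[0]/q[2],c["cy"]+c["fy"]*q[1]/q[2]])
K=4
def cont(im,seed,r,f):
    """largest contour of mask f(H,S,V) in window of half size r round seed; pixel coords of full image"""
    u,v=seed; x0,y0=u-r,v-r
    w=cv2.resize(im[y0:v+r,x0:u+r],None,fx=K,fy=K,interpolation=cv2.INTER_CUBIC)
    h=cv2.cvtColor(cv2.GaussianBlur(w,(5,5),0),cv2.COLOR_BGR2HSV).astype(int)
    m=f(h[...,0],h[...,1],h[...,2]).astype(np.uint8)*255
    cs=cv2.findContours(m,cv2.RETR_EXTERNAL,cv2.CHAIN_APPROX_NONE)[0]
    c=max(cs,key=cv2.contourArea).astype(np.float32)
    return (c+.5)/K-.5+np.array([x0,y0],np.float32)
E
python3 - <<'E'
from vis import *
np.set_printoptions(precision=1,suppress=True)
t=cv2.imread("pics/top0.png"); s=cv2.imread("pics/scene0.png")
bt=lambda H,S,V:(S<85)&(V>105); btop=lambda H,S,V:(S<85)&(V>132)
bs=lambda H,S,V:(S<95)&(V>140)
box=lambda c:cv2.minAreaRect(c)
def show(n,a,b):
    print(n,"top",np.array(a[0]),np.array(a[1]),round(a[2]),"scene",np.array(b[0]),np.array(b[1]),"->",*tri(a[0],b[0]))
for n,a,b in[("sqA",(302,236),(261,179)),("sqB",(387,272),(187,153))]:
    show(n,box(cont(t,a,13,btop)),box(cont(s,b,12,bs)))
for n,a,b in[("rdA",(256,230),(307,192)),("rdB",(172,266),(386,173))]:
    show(n,cv2.fitEllipse(cont(t,a,15,bt)),cv2.fitEllipse(cont(s,b,13,lambda H,S,V:(S<95)&(V>125))))
wall=lambda H,S,V:(S<95)
show("tumb",cv2.fitEllipse(cont(t,(346,251),17,bt)),cv2.fitEllipse(cont(s,(222,162),14,lambda H,S,V:(S<95)&(V>120))))
dk=lambda H,S,V:V<110
show("ring",cv2.fitEllipse(cont(t,(421,182),17,dk)),cv2.fitEllipse(cont(s,(127,217),20,lambda H,S,V:V<105)))
show("hub",cv2.fitEllipse(cont(t,(419,204),5,dk)),cv2.fitEllipse(cont(s,(136,202),6,lambda H,S,V:V<105)))
show("dish",cv2.fitEllipse(cont(t,(153,196),38,lambda H,S,V:(S<75)&(V>100))),cv2.fitEllipse(cont(s,(420,229),42,lambda H,S,V:(S<75)&(V>90))))
a=box(cont(t,(290,163),36,lambda H,S,V:(V<100)&(S>90)));print("tray",a); print(np.array([plane("top",p,22) for p in cv2.boxPoints(a)]))
# debug: masks of scene ellipses
o=cv2.resize(np.vstack([t[150:290,110:460]]),None,fx=2.28,fy=2.28)
o2=cv2.resize(s[140:275,90:460],None,fx=2.16,fy=2.16)
def dr(o,c,x,y,f): cv2.polylines(o,[(( c-[x,y]+.5)*f).astype(int)],True,(0,0,255),1)
for a,r,f in[((302,236),13,btop),((387,272),13,btop),((256,230),15,bt),((172,266),15,bt),((346,251),17,bt),((421,182),17,dk),((153,196),38,lambda H,S,V:(S<75)&(V>100)),((290,163),36,lambda H,S,V:(V<100)&(S>90))]: dr(o,cont(t,a,r,f),110,150,2.28)
for b,r,f in[((261,179),12,bs),((187,153),12,bs),((307,192),13,lambda H,S,V:(S<95)&(V>125)),((386,173),13,lambda H,S,V:(S<95)&(V>125)),((222,162),14,lambda H,S,V:(S<95)&(V>120)),((127,217),20,lambda H,S,V:V<105),((136,202),6,lambda H,S,V:V<105),((420,229),42,lambda H,S,V:(S<75)&(V>90))]: dr(o2,cont(s,b,r,f),90,140,2.16)
h=min(o.shape[1],o2.shape[1]); cv2.imwrite("pics/dbg.png",np.vstack([o[:,:h],o2[:,:h]])[:600])
E
```

```text
sqA top [302.4 234.8] [12.9 13.6] 20 scene [261.2 177.8] [15.1  9.3] -> [431.7 -56.7  79.1] 2.532294037608578
sqB top [387.4 272.6] [12.9 12.7] 84 scene [185.1 152.7] [ 7.2 13.8] -> [ 347.  -262.8   80.1] 2.099484843634751
rdA top [255.7 229.3] [18.  18.5] 42 scene [307.  193.3] [12.1 18.8] -> [440.3  56.   44. ] 1.9206660833577271
rdB top [171.4 266. ] [18.1 18.2] 36 scene [386.9 172.7] [10.6 18.1] -> [345.  259.5  43.9] 2.617707171698559
tumb top [346.7 251.6] [24.  24.2] 178 scene [220.  161.5] [14.1 23.7] -> [ 395.9 -161.3   94.8] 1.3237877731313836
ring top [420.6 182.3] [27.3 27.4] 137 scene [126.3 217. ] [20.2 32.2] -> [ 568.  -346.9   59.7] 1.4266239093714552
hub top [418.4 203.2] [4.8 5. ] 14 scene [135.8 201.2] [3.6 5.3] -> [ 516.1 -342.1   60.4] 1.569534787539553
dish top [151.8 195.7] [63.4 64.1] 72 scene [419.4 232.3] [52.1 72.9] -> [517.  323.1   8.1] 0.22684638322504205
tray ((289.4295654296875, 163.13894653320312), (30.849971771240234, 59.56253433227539), 85.91438293457031)
[[ 640.9   54.7   22. ]
 [ 657.   -96.    22. ]
 [ 578.6 -103.8   22. ]
 [ 563.    46.8   22. ]]
```

View pics/dbg.png

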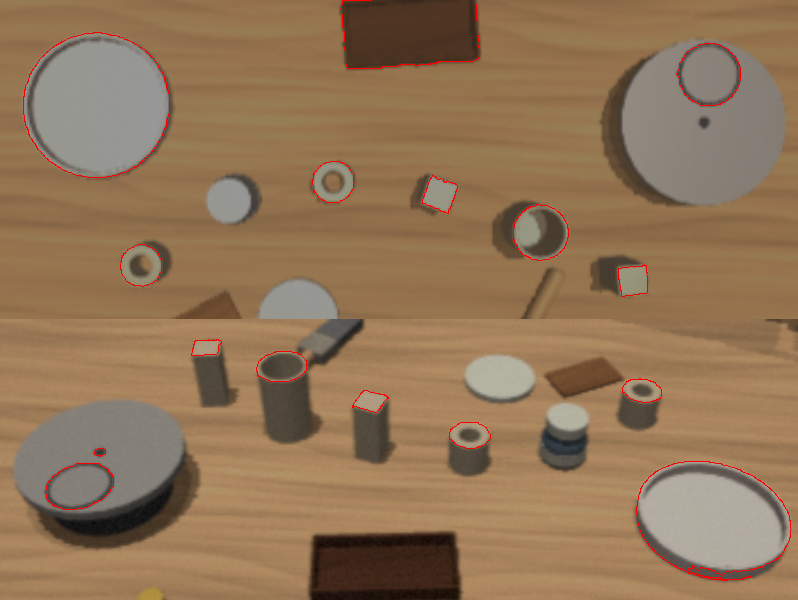

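All heights agree with the text (80, 44, 95 and 60 mm), and the ring-to-hub distance is 52 mm. The dbg overlay shows the contours sitting on the tops. On to the motion.

```bash
cat > rob.py <<'E'
import numpy as np
from station import env,set_gripper
G=61
def Q(th,az):
    """tool down, fingers closing along world angle th (deg); of the two half turns the one nearest azimuth az"""
    th=az+(th-az+90)%180-90
    f=np.radians((th+90)/2); return [float(np.cos(f)),float(np.sin(f)),0.,0.]
def az(x,y): return float(np.degrees(np.arctan2(y,x)))
def over(x,y,z,th): env.reach([x,y,z],Q(th,az(x,y)))
def pick(x,y,th,zg,h,op,lift):
    set_gripper(op); over(x,y,h+95,th)
    hit=env.move_l([x,y,zg+G],rate=150,f_stop=8); set_gripper(0)
    s=env.read_state(); print("grip",s["width"],s["grip_force"],"hit",hit,"z",s["tool_pos"][2])
    env.move_l([x,y,zg+G+lift],rate=200)
def place(x,y,th,zg,floor,hi,op,up):
    z=floor+zg+G
    over(x,y,z+hi,th); env.move_l([x,y,z+6],rate=150)
    hit=env.move_l([x,y,z-3],rate=20,f_stop=4); s=env.read_state()
    print("down hit",hit,"z-err",round(s["tool_pos"][2]-z,2),s["force"].round(1) if hasattr(s["force"],"round") else s["force"])
    set_gripper(op); env.move_l([x,y,s["tool_pos"][2]+up],rate=200)
    print("t",env.read_state()["time_s"])
E
cat > plan.py <<'E'
from vis import *
from rob import az
t=cv2.imread("pics/top0.png")
btop=lambda H,S,V:(S<85)&(V>132)
def ang(seed):
    b=np.array([plane("top",p,80)[:2] for p in cv2.boxPoints(cv2.minAreaRect(cont(t,seed,13,btop)))]); d=b[1]-b[0]; return float(np.degrees(np.arctan2(d[1],d[0])))
def near(a,ref): return ref+(a-ref+45)%90-45
sqA=(431.7,-56.7,near(ang((302,236)),az(431.7,-56.7))); sqB=(347.,-262.8,near(ang((387,272)),az(347,-262.8)))
tc=np.array([609.9,-24.6]); tth=5.9; ty=np.array([-np.sin(np.radians(tth)),np.cos(np.radians(tth))])
trA=tc+36*ty; trB=tc-36*ty
dc=plane("top",(151.8,195.7),20)[:2]; dth=az(*dc); dn=np.array([-np.sin(np.radians(dth)),np.cos(np.radians(dth))])
rdA=(440.3,56.); rdB=(345.,259.5); dA=dc-36*dn; dB=dc+36*dn
E
python3 - <<'E'
from plan import *; from rob import *
print(sqA,sqB,trA,trB,dc,dA,dB)
for n,p,th,zs in[("sqA",sqA,sqA[2],(116,175)),("sqB",sqB,sqB[2],(116,175)),("tA",trA,tth,(121,210)),("tB",trB,tth,(121,210)),("rA",rdA,az(*rdA),(91,170)),("rB",rdB,az(*rdB),(91,170)),("dA",dA,dth,(96,170)),("dB",dB,dth,(96,170)),("tu",(395.9,-161.3),-5,(121,190)),("tu90",(395.9,-161.3),85,(121,190)),("mk",(568,-347),-5,(181,260))]:
    for z in zs:
        if env.ik([p[0],p[1],z],Q(th,az(*p[:2]))) is None: print("noik",n,z)
pick(*sqA[:2],sqA[2],55,80,62,60)
E
```

```text
(431.7, -56.7, -18.221311526366705) (347.0, -262.8, 7.547768696845473) [606.19946868  11.20930142] [613.60053132 -60.40930142] [516.53577867 319.26237802] [535.46320164 288.6396306 ] [497.60835569 349.88512545]
grip 31.969716916540865 29.988670349121094 hit False z 116.41157833618182
```

Run:
```python
from plan import *; from rob import *
place(*trA,tth,55,5,60,50,75)
pick(*sqB[:2],sqB[2],55,80,62,60)
place(*trB,tth,55,5,60,50,75)
t2=viewer.camera("top"); s2=viewer.camera("scene"); cv2.imwrite("pics/top2.png",t2); cv2.imwrite("pics/sc2.png",s2)
```

```text
down hit True z-err 0.35 [0.1 0.  4.2]
t 7.4833
grip 31.98613160842566 29.926293790340424 hit False z 116.43138212891725
down hit True z-err 0.33 [ 0.7 -0.9  4.5]
t 14.0833
```

View pics/sc2.png

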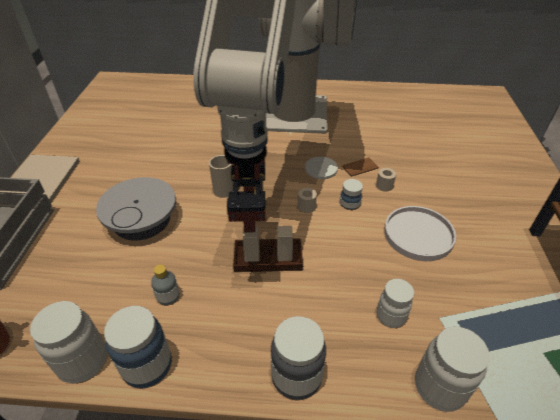

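Both squares stand in the tray at (251,243) and (286,243). Only 14 s used, so next are the round props.

Run:
```python
from plan import *; from rob import *
pick(*rdA,az(*rdA),30,45,70,60)
place(*dA,dth,30,5,50,64,60)
pick(*rdB,az(*rdB),30,45,70,60)
place(*dB,dth,30,5,50,64,60)
# tumbler: squeeze crosswise first to centre it, then along the final direction; retreat and look
x,y=395.9,-161.3
env.move_l([*env.read_state()["tool_pos"][:2],230],rate=200)
set_gripper(80); over(x,y,200,83); print(env.move_l([x,y,60+G],rate=120,f_stop=8))
set_gripper(54); print(env.read_state()["width"]); set_gripper(80)
env.move_l([x,y,200],rate=200); over(x,y,200,-7); env.move_l([x,y,60+G],rate=120,f_stop=8)
set_gripper(54); s=env.read_state(); print(s["width"],s["tool_pos"]); set_gripper(80)
env.move_l([x,y,200],rate=200); over(480,150,330,0)
cv2.imwrite("pics/top3.png",viewer.camera("top")); cv2.imwrite("pics/sc3.png",viewer.camera("scene")); print(env.read_state()["time_s"])
t=cv2.imread("pics/top3.png"); c=cv2.imread("pics/sc3.png")
cv2.imwrite("pics/v3.png",np.hstack([cv2.resize(t,(400,300)),cv2.resize(c,(400,300))]))
```

```text
grip 45.76256470056305 30.002150712534785 hit False z 91.60971448830288
down hit True z-err 0.44 [ 0.5 -0.1  2.5]
t 19.7917
grip 45.76562104874259 30.001763398759067 hit False z 91.59303338778084
down hit True z-err 0.54 [ 0.9 -0.4  4.1]
t 24.875
False
58.116304364249665
56.50429596581577 [ 396.0776745  -161.41497061  121.41988792]
35.35
```

View pics/v3.png

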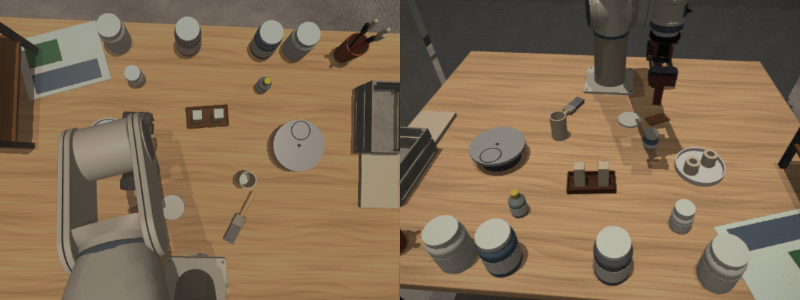

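Run:
```python
import cv2,numpy as np
c=cv2.imread("pics/sc3.png")
cv2.imwrite("pics/v3b.png",cv2.resize(c[140:270,200:470],None,fx=2.9,fy=2.9,interpolation=cv2.INTER_CUBIC))
```

```text
(no output)
```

View pics/v3b.png

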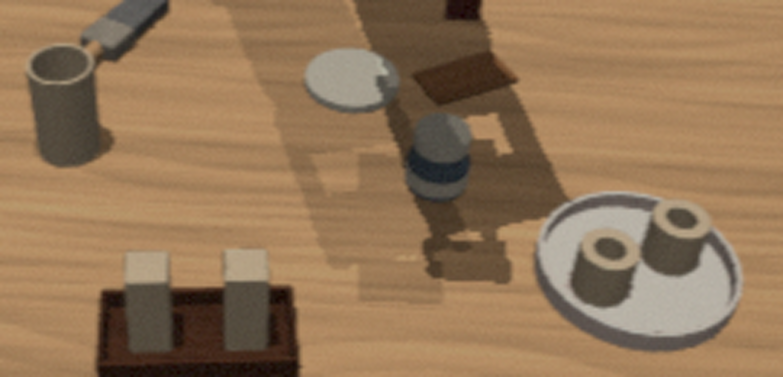

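Four props stand upright in their containers, and the odd patches are only the arm's shadow. Next I'll compare the squeezed tumbler's known position with what the cameras say, and re-measure the ring.

Run:
```python
from vis import *
np.set_printoptions(precision=2,suppress=True)
t=cv2.imread("pics/top3.png"); s=cv2.imread("pics/sc3.png")
bt=lambda H,S,V:(S<85)&(V>105)
for thr in(105,115,125):
    a=cv2.fitEllipse(cont(t,(346,251),17,lambda H,S,V:(S<85)&(V>thr)))
    b=cv2.fitEllipse(cont(s,(222,162),14,lambda H,S,V:(S<95)&(V>thr+10)))
    print("tumb",*map(np.array,(a[0],a[1],b[0],b[1])),*tri(a[0],b[0]),plane("top",a[0],95),plane("scene",b[0],95))
for thr in(100,110):
    a=cv2.fitEllipse(cont(t,(421,182),17,lambda H,S,V:V<thr)); b=cv2.fitEllipse(cont(s,(127,217),20,lambda H,S,V:V<thr-5))
    print("ring",*map(np.array,(a[0],a[1],b[0],b[1])),*tri(a[0],b[0]),plane("top",a[0],60),plane("scene",b[0],60))
a=cv2.fitEllipse(cont(t,(419,204),5,lambda H,S,V:V<110)); b=cv2.fitEllipse(cont(s,(136,202),6,lambda H,S,V:V<105))
print("hub",plane("top",a[0],60),plane("scene",b[0],60))
# round props closing-direction / squares: camera vs. commanded
import plan
for n,seed,z,p in[("sA",project("top",[*plan.trA,85]),85,plan.trA),("sB",project("top",[*plan.trB,85]),85,plan.trB)]:
    c=cv2.minAreaRect(cont(t,tuple(seed.round().astype(int)),12,lambda H,S,V:(S<85)&(V>132))); print(n,plane("top",c[0],z)[:2]-p)
```

```text
tumb [346.5  251.56] [24.13 24.27] [220.18 161.62] [14.28 23.84] [ 395.97 -160.9    94.64] 1.2628338220161304 [ 396.06 -161.47   95.  ] [ 396.51 -160.13   95.  ]
tumb [346.61 251.6 ] [23.91 24.22] [220.11 161.52] [14.06 23.55] [ 395.91 -161.08   94.89] 1.3184857239214454 [ 395.97 -161.72   95.  ] [ 396.13 -160.36   95.  ]
tumb [346.72 251.63] [23.67 24.14] [220.03 161.44] [13.91 23.2 ] [ 395.86 -161.29   95.09] 1.3781893621091146 [ 395.91 -162.01   95.  ] [ 395.84 -160.6    95.  ]
ring [420.63 182.23] [25.85 25.95] [127.33 231.81] [10.35 53.13] [ 571.65 -359.43   15.01] 10.44833710284351 [ 568.21 -347.54   60.  ] [ 612.73 -328.58   60.  ]
ring [420.65 182.27] [27.   27.07] [126.33 217.01] [20.05 32.1 ] [ 568.01 -346.99   59.56] 1.4439535582628007 [ 568.11 -347.59   60.  ] [ 568.56 -345.92   60.  ]
hub [ 516.17 -343.01   60.  ] [ 515.88 -341.56   60.  ]
sA [ 0.47 -0.6 ]
sB [ 0.54 -0.39]
```

Run:
```python
from vis import *; from rob import *
pick(396.1,-161.4,-4.9,60,95,80,110)
x,y=568.2,-347.1
over(x,y,60+60+G+40,-4.9); env.move_l([x,y,60+60+G+4],rate=80); env.hold(.5)
t=viewer.camera("top"); s=viewer.camera("scene"); cv2.imwrite("pics/top4.png",t); cv2.imwrite("pics/sc4.png",s)
st=env.read_state(); print(st["tool_pos"],st["width"],st["time_s"],project("scene",[x,y,60]),project("top",[x,y,60]))
f=lambda im,u,v:cv2.resize(im[v-40:v+40,u-50:u+50],None,fx=3.9,fy=3.9,interpolation=cv2.INTER_CUBIC)
cv2.imwrite("pics/v4.png",np.hstack([f(s,128,205),f(t,418,190)]))
```

```text
grip 57.2488120961679 30.000485284253955 hit False z 121.55523896091019
[ 568.22438122 -347.10238921  185.06714226] 57.16058104405214 40.8833 [125.87633779 216.86718961] [420.45085954 182.2267127 ]
```

View pics/v4.png

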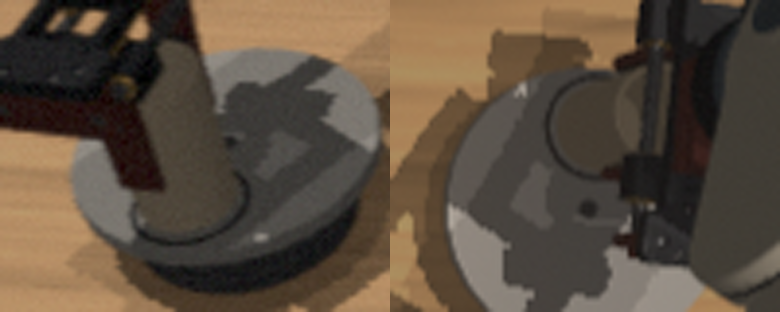

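The held tumbler's foot sits evenly inside the ring in both views: scene ring arc around crop pixel (190,210), top ring around crop pixel (585,125). Now to lower and release it.

Run:
```python
from vis import *; from rob import *
x,y=568.2,-347.1; z=60+60+G
print(env.move_l([x,y,z-2],rate=10,f_stop=3)); s=env.read_state(); print(s["tool_pos"][2]-z,s["force"]); env.hold(.3)
set_gripper(76); env.hold(.3); env.move_l([x,y,300],rate=100); over(480,150,330,0)
t=viewer.camera("top"); c=viewer.camera("scene"); cv2.imwrite("pics/top5.png",t); cv2.imwrite("pics/sc5.png",c); print(env.read_state()["time_s"])
hub=cv2.fitEllipse(cont(t,(419,204),5,lambda H,S,V:V<110))[0]
a=cv2.fitEllipse(cont(t,(421,182),18,lambda H,S,V:V<110)); print("ring-ish top",a,"hub",hub)
r=cv2.fitEllipse(cont(t,tuple(project("top",[x,y,155]).round().astype(int)),17,lambda H,S,V:(S<85)&(V>100)&(H>=18))); print("rim",r,plane("top",r[0],155))
f=lambda im,u,v:cv2.resize(im[v-40:v+40,u-50:u+50],None,fx=3.9,fy=3.9,interpolation=cv2.INTER_CUBIC)
cv2.imwrite("pics/v5.png",np.vstack([np.hstack([f(c,128,205),f(t,418,190)]),cv2.resize(c[140:270,90:460],(780,274))]))
```

```text
True
0.6143876286681405 [-0.49317509  0.80636434  4.99363987]
45.7
ring-ish top ((418.5946960449219, 183.60006713867188), (26.299396514892578, 29.6478271484375), 16.47059440612793) hub (418.3608703613281, 203.27061462402344)
rim ((436.8677062988281, 179.01295471191406), (25.21411895751953, 25.918569564819336), 153.85043334960938) [ 567.12798174 -347.0125981   155.        ]
```

View pics/v5.png

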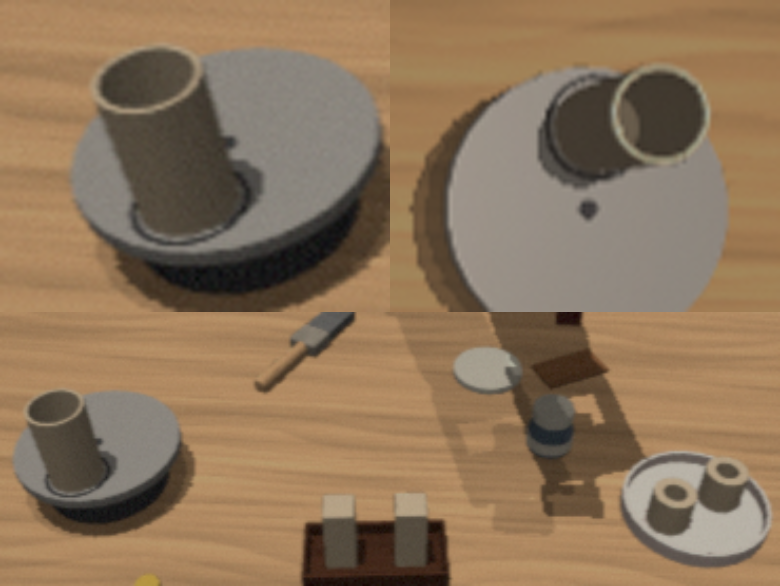

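The tumbler stands mouth up in the ring. The +x gap looks slightly larger, so I'll measure foot against ring, and ring against its first position, before signing off.

Run:
```python
from vis import *
from scipy.optimize import least_squares
np.set_printoptions(precision=2,suppress=True)
c3,c5=cv2.imread("pics/sc0.png") if 0 else cv2.imread("pics/scene0.png"),cv2.imread("pics/sc5.png")
def fit(pts,r=None):
    g=lambda p:np.hypot(pts[:,0]-p[0],pts[:,1]-p[1])-(r or p[2])
    s=least_squares(g,[568,-347,30],loss="soft_l1",f_scale=.7); return s.x,np.abs(s.fun).mean()
def arcs(im):
    R,F=[],[]
    h=cv2.cvtColor(cv2.GaussianBlur(im,(3,3),0),cv2.COLOR_BGR2HSV).astype(float)
    c=project("scene",[568.2,-347.1,60])
    for a in np.radians(np.arange(-60,61,4)):   # world azimuths facing the camera
        rr=np.arange(22,40,.25); p=np.array([project("scene",[568.2+r*np.cos(a),-347.1+r*np.sin(a),60]) for r in rr],np.float32)
        V=cv2.remap(h[...,2].astype(np.float32),p[:,:1],p[:,1:],cv2.INTER_CUBIC).ravel(); S=cv2.remap(h[...,1].astype(np.float32),p[:,:1],p[:,1:],cv2.INTER_CUBIC).ravel()
        k=(rr>29)&(rr<36); i=rr[k][V[k].argmin()]; R.append([568.2+i*np.cos(a),-347.1+i*np.sin(a)])
        thr=(S[:8].mean()+S[-12:].mean())/2; j=rr[np.argmax(S<thr)]; F.append([568.2+j*np.cos(a),-347.1+j*np.sin(a)])
    return np.array(R),np.array(F)
R3,_=arcs(c3); R5,F5=arcs(c5)
print("ring before",fit(R3,32),"after",fit(R5,32)); print("foot",fit(F5,28),fit(F5))
print("ring r",np.hypot(*(R5-[568.2,-347.1]).T)); print("foot r",np.hypot(*(F5-[568.2,-347.1]).T))
```

```text
ring before (array([ 567.34, -346.26,   30.  ]), np.float64(0.18040796651044766)) after (array([ 566.66, -347.  ,   30.  ]), np.float64(0.5464040892640695))
foot (array([ 565.82, -346.65,   30.  ]), np.float64(0.2624455969703341)) (array([ 566.84, -346.67,   27.13]), np.float64(0.22284389294851092))
ring r [30.   30.25 30.5  30.25 30.25 30.5  30.5  30.75 30.75 30.75 30.75 30.5
 30.5  31.   31.25 31.   31.   31.   31.25 31.   30.75 29.75 30.25 31.
 31.   30.75 30.75 29.25 29.25 29.25 31.  ]
foot r [26.   26.25 26.   25.75 25.75 25.75 25.5  25.5  26.   25.75 25.75 25.75
 25.5  25.75 26.25 25.75 25.75 25.5  25.75 26.5  26.5  26.25 26.25 26.
 25.75 25.5  26.   26.5  26.75 26.75 27.25]
```

The foot sits inside the ring with an even gap, within about 1 mm of centre. The wheel has not turned by anything I can measure (under 1°).

```bash
python3 -c "
from station import workorder; print(workorder.sign_off())"
```

```text
the job is handed in; nothing more can be done
None
```

The job is handed in at about 46 s: both square props stand in the tray, both round props stand in the dish, and the tumbler stands mouth up inside the painted ring, with no wheel turn I could measure (under about 1°).

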